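Unhook the surge board from its holding fixture

ROBOT

A 6-joint arm with a two-finger parallel gripper is mounted at the origin on a cart in front of the work surface, level with it; the furniture and walls round the work are solid. World frame = base frame: x ahead of the robot, y to its left, z up, the work surface at z = 0. Lengths are in mm, angles in rad, forces in N, time in s.
With the tool pointing down it reaches from about 275 to 975 mm from the base axis. Payload 8.4 kg.
Tool frame: the origin (TCP) lies at the very end of the fingers, on their centre line; the grasp point (between the pads) lies 19 mm behind it (manip.grip_point_offset is the distance from the TCP to the grasp point, in mm); z points along the fingers, y is the line along which they close (so a half turn about z gives the same grasp; the last joint's range is limited). The gripper opens to 92 mm and grips with 3 to 60 N. Pads are 20 mm wide; open, the fingers measure 128 mm over their backs; the gripper's body (75 mm by 189 mm) begins 69 mm behind the grasp point.
Start: joints at [1.208, 0.353, 1.633, -0, 1.155, -0.002], TCP at [220.638, 584.762, 214.583] pointing down, gripper open.
Joint ranges: [-2.63, 2.63], [-0.92, 2.1], [0.06, 2.66], [-1.3, 4.44], [0, 2.69], [-3.02, 3.02]. Speed limits (rad/s): [2.22, 2.22, 2.79, 3.14, 3.14, 3.14].

INTERFACE

Orientations are given as a rotation vector (axis times angle).
In Python, from station import manip, snapshot, calibration, close_job gives the robot as it stands. The module is installed in compiled form; this text tells all that it offers.
- The arm moves only by the tool jog_arm, never from a script. Its argument "moves" is a list that holds one entry, the list of rows, each a list of 7 numbers: the finger opening in m, from 0 to 0.0919, then the shift along the tool's x, y, z in m, then the turn, a rotation vector about the tool's x, y, z in degrees. A call has exactly 10 rows; each row shifts and turns the commanded pose from where the row before left it, along the tool's axes as they then stand; what a row does not reach is not made up. A row lasts 1/12 s, in which the tool goes at most 41.7 mm and 7.16 degrees, less where a joint would pass 70% of its speed; a pose out of reach is approached as far as the arm can. A call with a gripper value outside its range is refused whole. The fingers move at their own pace and stop on an object; "squeeze" is the grip in N (left out, the last holds). Time passes only in rows, so rows that do not move let the fingers close, or fill a call up. It gives the time, the measured TCP pose, the force, the opening and the grip force at its end, in the units of the state.
- manip.sense(): the state, without advancing time (a new reading comes with each control period).
- snapshot(name): name is "scene" or "top" or "wrist"; returns the picture (480x640x3 uint8, red, green, blue); there is no depth.
- calibration(name): a dict with "fx", "fy", "cx", "cy" (pixels), "k1" (the pictures are not rectified: a ray, as slopes to the right and down, at radius r is drawn at 1 + k1 r^2 times it, then the intrinsics apply), "R" (3x3) and "t" (3): a world point X has camera coordinates R X + t. Camera axes: x right, y down, z forward; pixel columns grow to the right and rows downward; lengths in mm; the calibration is good to about 2 mm. A picture is of the moment at which its call begins: read the wrist's pose just before it. calibration takes no time and is no camera call; for the wrist camera it gives the pose at the moment of the call.
- close_job(): hands the job in; it is judged then, once.
The state is a dict: "t": time; "q": joint angles; "joint_vel": joint speeds; "effort": joint torques, N m; "ee_pos": TCP position; "ee_rot": TCP orientation; "contact_force": force on the tool from outside, world axes, zero at the start; "wrist_torque": the same for the moment, N m; "finger_gap": opening from 0.0 (shut) to 1.0 (fully open); "finger_force": force on a finger pad.
Only numpy, scipy, OpenCV 4.12 (cv2) and the standard library are available. Lean on these libraries where they do the work, as an engineer would, in place of code of your own. Each camera call takes 0.05 s, during which the arm holds its last target. There are 200 camera calls.

TASK

Two small grey fixtures each hold a part down under a sprung finger with a red cross handle. At the one holding the green surge board with the blue discs, lift the finger up and back until it stays open by itself; then lift the board out and lay it flat in the middle of the blue tray, leaving the finger open. Leave the other fixture, with its aluminium card guide, clamped as it is.

Things in the scene. Friction and masses are not known exactly. Their poses are not given: they have to be found in the camera images.
- board_fixture: Fixed grey fixture, plate 184 x 100 x 8 mm, x -64 to +120. Origin on the worktop under the nest's centre; x runs to the finger's hinge, z up. Hinge axis along y at x = 98, z = 50 mm. The board rests at z = 20 on bars under its ends, long side along x, long edges free in the middle 50 mm; stops 28 mm high stand 2 mm off ends and corners. Open, the finger stands beyond x = 85, up to z = 115.
- board_handle (a point): Centre of the red cross handle, a bar 18 mm thick and 30 mm long lying along the fixture's y, on a stem above the end of the surge board's finger (16 mm wide, 19 mm below the handle). Shut, it is 58 mm before the hinge axis (towards -x) and 32 mm above it. It can be pinched from above by its two ends and carried in an arc about the hinge; it pivots between the pads.
- board_finger (a joint): Hinge of the surge board's hold-down finger (rad): 0 = shut on the board, grows as it is lifted up and back towards the fixture's +x, stop at 1.75. An over-centre spring pushes it shut below about 0.8 (about 3 N at the handle when shut); beyond that it swings it on to the stop, where it stays.
- board_center (a point): Centre, half-way up, of the surge board: green circuit board with green terminals and upright blue discs, body 55 x 100 x 18 mm (discs reach 27 mm above its underside), about 80 g. y is its long axis, z up. Grasp by its long edges, 55 mm apart, at the middle; in the fixture this point is 29 mm above the worktop, with 12 mm of air below the board.
- tray_in (a point): Centre of the inner floor, 4 mm above the worktop, of a fixed open blue tray, outside 160 (x) x 200 (y) x 22 mm, walls 4 mm.
- guide_center (a point): Centre of the aluminium card guide, a channel 34 x 115 x 13 mm, held in the other fixture of the same kind: to be left there.
- guide_finger (a joint): Hinge of the card guide's hold-down finger (rad): 0 = shut on the guide, grows as it is lifted. To be left shut.

How it is judged (in metres and radians):
On the way:
1. the surge board's finger is lifted open while the board still lies in its nest (value of joint board_finger above 1.3 rad and distance of board_center from where it was at the start of the episode below 0.012 m), for 0.2 s.
At the end, for the whole second after the job is handed in: The surge board lies flat (within 8 degrees, right way up) and at rest on the floor of the blue tray, its centre within 35 mm of the tray's centre; its finger stands open (beyond 1.3 rad); the card guide is still in its fixture (within 12 mm) with its finger shut (below 0.2 rad) (horizontal distance between board_center and tray_in below 0.035 m and z of board_center in the frame of tray_in below 0.014 m and angle between board_center's own z axis and vertical below 0.15 rad and linear speed of surge_board below 0.02 m/s and value of joint board_finger above 1.3 rad and value of joint guide_finger below 0.2 rad and distance of guide_center from where it was at the start of the episode below 0.012 m); the robot touches nothing.
It fails at once if the surge board is pulled out from under the shut finger (value of joint board_finger below 0.75 rad and distance of board_center from where it was at the start of the episode above 0.015 m).
It fails at once if the card guide is disturbed or its finger lifted (value of joint guide_finger above 0.35 rad or distance of guide_center from where it was at the start of the episode above 0.015 m).
It also fails if it takes over 54 s, if anything falls off the work surface, if the arm or the gripper's body presses on something with over 40 N, if the wrist force passes 120 N, or if a joint passes its speed limit or range.

## Working session

There is one attempt and no reset: what is moved stays moved. The work goes in short steps, Python scripts to look and compute and a tool call to move; the robot and the scene stay as the last step left them, time stands still between calls to the robot, and variables do not carry over. Pictures are saved under pics/ and viewed, at most 10 in all, crops included, and the job is handed in when it is done.

Besides the shell and the picture viewer there is one more tool, called after "Request:" as name(argument=value, ...), one argument or row to a line, values as JSON. jog_arm: Moves the arm, as the interface text tells. Its arguments: {"type":"object","properties":{"moves":{"type":"array"},"squeeze":{"type":"number"}},"required":["moves"]}

```bash
mkdir -p pics; python3 - <<'E'
from station import manip,snapshot,calibration
import cv2
for n in("scene","top"):
    cv2.imwrite(f"pics/{n}0.png",snapshot(n)[:,:,::-1]); c=calibration(n); print(n,c)
s=manip.sense();print(s)
E
```

```text
scene {'fx': 445.5694213853768, 'fy': 445.5694213853768, 'cx': 316.4636665321393, 'cy': 243.08135657572637, 'k1': -0.026669249319476857, 'R': array([[ 0.57980287, -0.81472451,  0.00725286],
       [-0.6759297 , -0.48596102, -0.55404055],
       [ 0.45491502,  0.31633187, -0.83245809]]), 't': array([-312.01354481,  459.84414763,  701.79390692])}
top {'fx': 508.34837077027555, 'fy': 508.34837077027555, 'cx': 310.4005083536348, 'cy': 234.17758219269965, 'k1': -0.1403641281737119, 'R': array([[-0.06957114, -0.99756939, -0.00389355],
       [-0.97305221,  0.06872038, -0.22010659],
       [ 0.21983916, -0.01152444, -0.97546806]]), 't': array([ 58.95323133, 590.28283502, 969.70795662])}
{'t': 0.1, 'q': array([ 1.20759690e+00,  3.53579235e-01,  1.63405003e+00,  1.82652286e-06,
        1.15520078e+00, -2.39384171e-03]), 'joint_vel': array([ 0.00100019, -0.00119727, -0.00298314, -0.00098798, -0.00166166,
       -0.00159387]), 'effort': array([ 4.84643770e-04, -5.94910491e+01, -3.34931195e+01,  6.97773253e-02,
        1.83630665e-02, -4.46325566e-05]), 'ee_pos': array([220.48113603, 584.34580564, 213.94271485]), 'ee_rot': array([-5.63643297e-01, -3.09038564e+00,  1.91070052e-03]), 'contact_force': array([0.40030092, 0.39799578, 0.46347523]), 'wrist_torque': array([ 0.0380599 , -0.01617691, -0.03185173]), 'finger_force': 0.0, 'finger_gap': 0.9992973279050494}
```

View pics/top0.png

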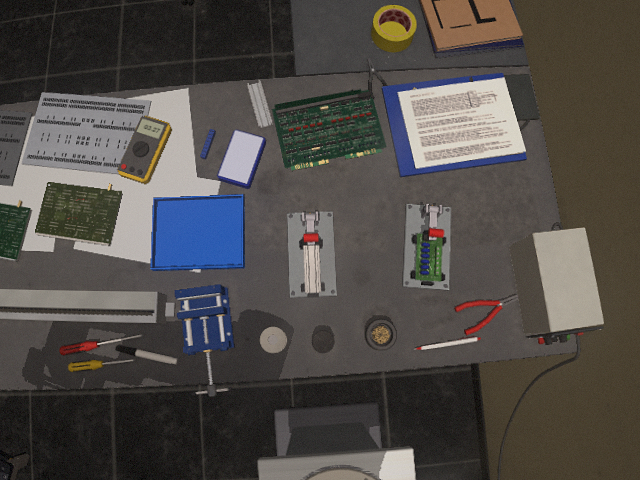

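View pics/scene0.png

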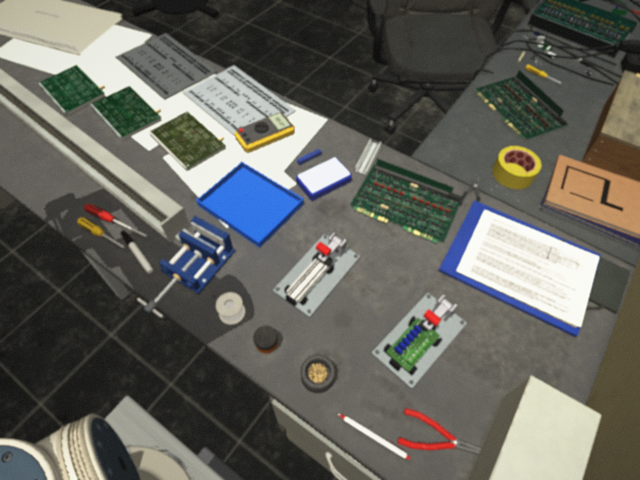

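The top view shows the board fixture around (428,247), its red handle at (435,237), and the tray around (198,232). The guide fixture is at (312,253). I'll enlarge crops of both views.

```bash
python3 - <<'E'
import cv2,numpy as np
a=cv2.imread("pics/top0.png")[195:300,395:465];b=cv2.imread("pics/scene0.png")[285:395,365:475]
a=cv2.resize(a,None,fx=5.5,fy=5.5,interpolation=cv2.INTER_CUBIC);b=cv2.resize(b,None,fx=3.7,fy=3.7,interpolation=cv2.INTER_CUBIC)
h=max(a.shape[0],b.shape[0]);z=np.zeros((h,a.shape[1]+b.shape[1]+5,3),np.uint8);z[:a.shape[0],:a.shape[1]]=a;z[:b.shape[0],a.shape[1]+5:]=b
print(a.shape,z.shape);cv2.imwrite("pics/crop1.png",z)
E
```

```text
(578, 385, 3) (578, 797, 3)
```

View pics/crop1.png

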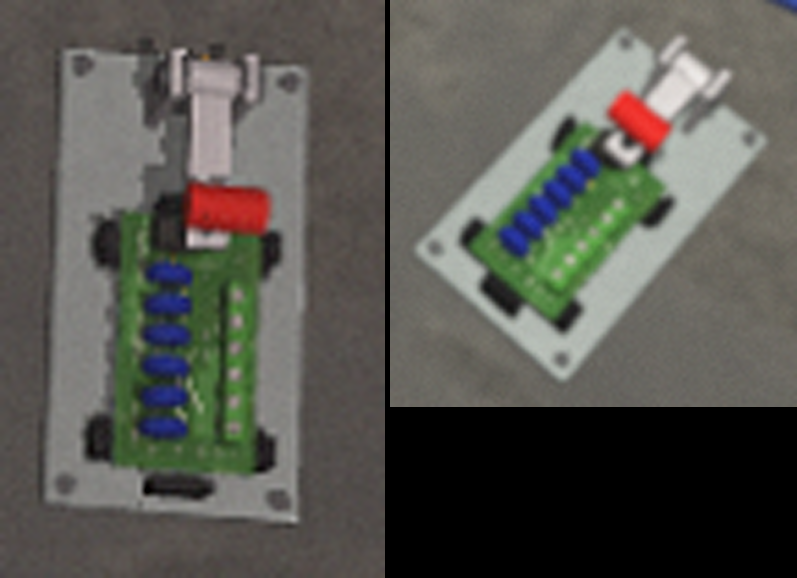

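The crops show the board plate's corners clearly. In the top crop they are (64,48), (308,66), (298,522) and (45,500), with the handle at (228,208). In the scene crop they are (625,30), (766,140), (563,380) and (416,250), with the handle at (640,121).

```bash
cat > h.py <<'E'
import numpy as np
from station import manip,snapshot,calibration
from scipy.optimize import least_squares
from scipy.spatial.transform import Rotation as Ro
def proj(c,X):
    p=np.atleast_2d(X)@c["R"].T+c["t"]; s=p[:,:2]/p[:,2:]; s=s*(1+c["k1"]*(s**2).sum(1,keepdims=True))
    return s*[c["fx"],c["fy"]]+[c["cx"],c["cy"]]
def world(p,L):
    c,s=np.cos(p[2]),np.sin(p[2]); L=np.atleast_2d(L)
    return np.c_[p[0]+c*L[:,0]-s*L[:,1],p[1]+s*L[:,0]+c*L[:,1],L[:,2]]
E
python3 - <<'E'
from h import *
T,S=calibration("top"),calibration("scene")
L=np.array([[120,50,8],[120,-50,8],[-64,-50,8],[-64,50,8],[40,0,82]])
a=np.array([[64,48],[308,66],[298,522],[45,500],[228,208]])/5.5-.4+[395,195]
b=(np.array([[625,30],[766,140],[563,380],[416,250],[640,121]])-[390,0])/3.7-.4+[365,285]
for u,v in((1,1),(1,0),(0,1)):
    f=lambda p:np.r_[u*(proj(T,world(p,L))-a).ravel(),v*(proj(S,world(p,L))-b).ravel()]
    r=least_squares(f,[500,-200,0]);print(r.x,np.degrees(r.x[2]),r.fun.reshape(-1,2).round(1).tolist())
L=np.array([[80,100,22],[80,-100,22],[-80,-100,22],[-80,100,22.]])
L2=np.array([[100,80,22],[100,-80,22],[-100,-80,22],[-100,80,22.]])
a=np.array([[152,197],[243.5,195],[244,267],[152,270]])
for l in(L,L2):
    r=least_squares(lambda p:(proj(T,world(p,l))-a).ravel(),[500,200,0]);print("tray",r.x,r.fun.round(1))
b=np.array([[245,163],[303,201],[262,243],[197,197]])
r=least_squares(lambda p:(proj(S,world(p,L))-b).ravel(),[500,200,0]);print("trayS",r.x,r.fun.round(1))
L=np.array([[120,50,8],[120,-50,8],[-64,-50,8],[-64,50,8]])
a=np.array([[288,212],[332,211],[337,295],[290,297]])
r=least_squares(lambda p:(proj(T,world(p,L))-a).ravel(),[500,0,0]);print("guide",r.x,r.fun.round(1))
E
```

```text
[ 5.36916157e+02 -2.28235845e+02 -1.54678447e-01] -8.862422215019757 [[-0.4, -1.2], [0.1, -0.6], [-0.3, -0.4], [-0.7, -0.1], [-0.9, -0.6], [-0.6, -0.6], [1.2, 0.6], [0.3, 1.8], [-1.0, 0.5], [-0.1, 0.8]]
[ 5.35589116e+02 -2.29110717e+02 -1.51735222e-01] -8.69378784112419 [[-0.1, -0.6], [0.4, -0.1], [0.3, 0.1], [-0.2, 0.6], [-0.4, 0.0], [-0.0, 0.0], [0.0, 0.0], [0.0, 0.0], [-0.0, 0.0], [-0.0, 0.0]]
[ 5.38243089e+02 -2.27560835e+02 -1.56587538e-01] -8.971805030223711 [[-0.0, -0.0], [-0.0, -0.0], [-0.0, -0.0], [-0.0, -0.0], [-0.0, -0.0], [-0.5, -1.2], [1.3, 0.0], [0.2, 1.0], [-1.0, -0.3], [-0.0, 0.1]]
tray [ 6.25425300e+02  2.58338136e+02 -3.27141611e-02] [ 1.2  0.9 -0.  -0.9  0.1 -0.  -1.2  0.1]
tray [ 6.26634487e+02  2.57967436e+02 -1.85490874e-02] [  9.9  -8.2  -9.7 -10.3  -8.5   8.6   8.6   9. ]
trayS [ 6.31389685e+02  2.54831968e+02 -5.86343754e-02] [-0.5 -2.2  2.7 -1.2 -2.5  0.6  0.4  2.2]
guide [ 5.36658537e+02  1.77106894e+01 -3.10061752e-02] [-0.9  0.4  1.  -0.4  0.2  0.1 -0.3 -0.1]
```

Request:
jog_arm(
  moves=[
    [[0.06, 0, 0, 0, 0, 0, -5.9], [0.06, 0, 0, 0, 0, 0, -5.9], [0.06, -0.0214, -0.0338, 0, 0, 0, 0], [0.06, -0.0214, -0.0338, 0, 0, 0, 0], [0.06, -0.0214, -0.0338, 0, 0, 0, 0], [0.06, -0.0214, -0.0338, 0, 0, 0, 0], [0.06, -0.0214, -0.0338, 0, 0, 0, 0], [0.06, -0.0214, -0.0338, 0, 0, 0, 0], [0.06, -0.0214, -0.0338, 0, 0, 0, 0], [0.06, -0.0214, -0.0338, 0, 0, 0, 0]],
  ],
  squeeze=25,
)

```text
t: 0.93
ee_pos: [348.2, 289.3, 214.5]
ee_rot: [-0.242, -3.132, 0.0]
contact_force: [0.8, 0.9, -0.3]
finger_gap: 0.653
finger_force: 0.0
```

Request:
jog_arm(
  moves=[
    [[0.06, -0.0214, -0.0338, 0, 0, 0, 0], [0.06, -0.0214, -0.0338, 0, 0, 0, 0], [0.06, -0.0214, -0.0338, 0, 0, 0, 0], [0.06, -0.0214, -0.0338, 0, 0, 0, 0], [0.06, -0.0214, -0.0338, 0, 0, 0, 0], [0.06, -0.0214, -0.0338, 0, 0, 0, 0], [0.06, -0.0214, -0.0338, 0, 0, 0, 0], [0.06, -0.0214, -0.0338, 0, 0, 0, 0], [0.06, -0.0214, -0.0338, 0, 0, 0, 0], [0.06, 0, 0, 0, 0, 0, 0]],
  ],
)

```text
t: 1.77
ee_pos: [493.8, -44.5, 214.6]
ee_rot: [0.248, 3.13, -0.003]
contact_force: [-0.6, 0.4, -0.5]
finger_gap: 0.654
finger_force: 0.0
```

```bash
cat >> h.py <<'E'
def rel(xyz,yaw_y):
    "shift and turn in tool axes to reach TCP xyz, pointing down with tool y at yaw_y (rad) from world x"
    s=manip.sense();R=Ro.from_rotvec(s["ee_rot"]); y=np.array([np.cos(yaw_y),np.sin(yaw_y),0]);z=np.array([0,0,-1.])
    G=Ro.from_matrix(np.c_[np.cross(y,z),y,z])
    print("t",round(s["t"],2),"pos",s["ee_pos"].round(1),"F",s["contact_force"].round(1),"gap",round(s["finger_gap"]*91.9,1),"ff",round(s["finger_force"],1))
    print("turn deg",np.degrees((R.inv()*G).as_rotvec()).round(2),"shift in goal axes",G.inv().apply(np.array(xyz)-s["ee_pos"]).round(1),"q",s["q"].round(2))
E
python3 -c "
from h import *
rel([576.5,-234.4,140],np.pi/2-.1547)"
```

```text
t 1.77 pos [493.8 -44.5 214.6] F [-0.6  0.4 -0.5] gap 60.1 ff 0.0
turn deg [-0.1   0.12 -0.22] shift in goal axes [-111.  -174.9   74.6] q [-0.09  0.15  1.9  -0.    1.09 -1.5 ]
```

Request:
jog_arm(
  moves=[
    [[0.06, -0.0222, -0.035, 0.005, 0, 0, 0], [0.06, -0.0222, -0.035, 0.005, 0, 0, 0], [0.06, -0.0222, -0.035, 0.005, 0, 0, 0], [0.06, -0.0222, -0.035, 0.005, 0, 0, 0], [0.06, -0.0222, -0.035, 0.005, 0, 0, 0], [0.06, 0, 0, 0.02, 0, 0, -0.2], [0.06, 0, 0, 0.02, 0, 0, 0], [0.06, 0, 0, 0, 0, 0, 0], [0.06, 0, 0, 0, 0, 0, 0], [0.06, 0, 0, 0, 0, 0, 0]],
  ],
)

```text
t: 2.6
ee_pos: [574.2, -228.4, 150.4]
ee_rot: [0.237, 3.132, -0.0]
contact_force: [0.7, 0.3, -0.1]
finger_gap: 0.657
finger_force: 0.0
```

```bash
python3 -c "
from h import *
import cv2
rel([576.5,-234.4,140],np.pi/2-.1547)
c=calibration('wrist');cv2.imwrite('pics/w1.png',snapshot('wrist')[:,:,::-1])
P=world([536.9,-228.2,-.1547],[[40,15,82],[40,-15,82],[40,0,82],[120,50,8],[120,-50,8],[-64,-50,8],[-64,50,8]])
print(proj(c,P).round(0).tolist())"
```

```text
t 2.6 pos [ 574.2 -228.4  150.4] F [ 0.7  0.3 -0.1] gap 60.3 ff 0.0
turn deg [-0.    0.02  0.22] shift in goal axes [-3.2 -5.6 10.4] q [-0.38  0.41  1.71  0.    1.03 -1.8 ]
[[336.0, 258.0], [288.0, 257.0], [312.0, 257.0], [373.0, 323.0], [256.0, 322.0], [247.0, 94.0], [382.0, 95.0]]
```

View pics/w1.png

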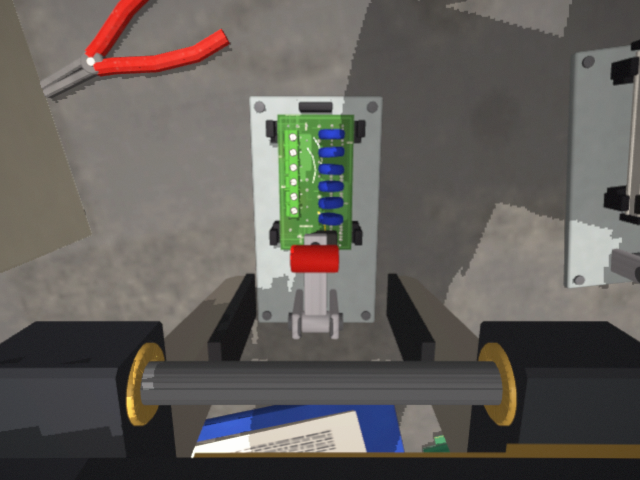

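The wrist picture shows the handle centre at (315,259). The plate corners are at (377,322), (258,323), (251,97) and (382,97), within about 3 px of prediction, so I'll refit with this view.

```bash
python3 -c "
from h import *
c=calibration('wrist')
L=np.array([[120,50,8],[120,-50,8],[-64,-50,8],[-64,50,8],[40,0,82],[40,15,82],[40,-15,82],[0,0,20+18.]])
a=np.array([[377,322],[258,323],[251,97],[382,97],[315,259],[338,259],[291.5,259],[316,182]])
r=least_squares(lambda p:(proj(c,world(p,L))-a).ravel(),[537,-228,-.15]);p=r.x;print(p,np.degrees(p[2]),r.fun.reshape(-1,2).round(1).tolist())
h=world(p,[40,0,64])[0];print(h);rel(h,np.pi/2+p[2])"
```

```text
[ 5.38367304e+02 -2.26894007e+02 -1.48675006e-01] -8.518450389443917 [[-1.7, 0.7], [0.7, -0.1], [-2.2, -1.4], [1.3, -1.6], [0.3, -0.6], [1.2, -0.6], [-0.1, -0.6], [-0.1, 4.5]]
[ 577.92603229 -232.81912264   64.        ]
t 2.65 pos [ 574.6 -228.4  150.9] F [ 0.2  0.6 -0.3] gap 60.2 ff 0.0
turn deg [-0.02  0.08 -0.12] shift in goal axes [-3.9 -3.8 86.9] q [-0.38  0.41  1.71  0.    1.03 -1.8 ]
```

Request:
jog_arm(
  moves=[
    [[0.06, -0.0035, -0.0042, 0.02, 0, 0, 0], [0.06, 0, 0, 0.02, 0, 0, 0], [0.06, 0, 0, 0.02, 0, 0, 0], [0.06, 0, 0, 0.015, 0, 0, 0], [0.06, 0, 0, 0.01, 0, 0, 0], [0.06, 0, 0, 0, 0, 0, 0], [0.025, 0, 0, 0, 0, 0, 0], [0.025, 0, 0, 0, 0, 0, 0], [0.025, 0, 0, 0, 0, 0, 0], [0.025, 0, 0, 0, 0, 0, 0]],
  ],
  squeeze=25,
)

```text
t: 3.48
ee_pos: [577.5, -233.6, 65.7]
ee_rot: [0.237, 3.131, -0.001]
contact_force: [-0.5, 0.4, 0.1]
finger_gap: 0.384
finger_force: 0.0
```

Request:
jog_arm(
  moves=[
    [[0.02, 0, 0, 0, 0, 0, 0], [0.02, 0, 0, 0, 0, 0, 0], [0.02, 0, 0, 0, 0, 0, 0], [0.02, 0, 0, 0, 0, 0, 0], [0.02, 0, 0, 0, 0, 0, 0], [0.02, 0, 0, 0, 0, 0, 0], [0.02, 0, 0, 0, 0, 0, 0], [0.02, 0, 0, 0, 0, 0, 0], [0.02, 0, 0, 0, 0, 0, 0], [0.02, 0, 0, 0, 0, 0, 0]],
  ],
)

```text
t: 4.32
ee_pos: [577.3, -233.2, 65.5]
ee_rot: [0.238, 3.132, 0.0]
contact_force: [-0.7, 3.5, 6.8]
finger_gap: 0.321
finger_force: 25.0
```

```bash
python3 -c "
from h import *
rel([577.3,-233.4,64],np.pi/2-.151)
t=np.r_[0:1.65:11j];a=np.arctan2(32,-58)-t;X=66.24*np.c_[np.cos(a),np.sin(a)];print(np.diff(X,axis=0).round(1).tolist())"
```

```text
t 4.32 pos [ 577.3 -233.2   65.5] F [-0.7  3.5  6.8] gap 29.5 ff 25.0
turn deg [ 0.02  0.06 -0.03] shift in goal axes [ 0.  -0.2  1.5] q [-0.39  0.52  1.75  0.    0.87 -1.81]
[[6.0, 9.1], [7.5, 8.0], [8.7, 6.6], [9.6, 5.1], [10.3, 3.5], [10.8, 1.7], [10.9, -0.1], [10.8, -1.9], [10.3, -3.6], [9.6, -5.2]]
```

The gripper holds the handle at 29.5 mm. Next is the arc, in 20 rows.

Request:
jog_arm(
  moves=[
    [[0.02, -0.003, 0, -0.0046, 0, 0, 0], [0.02, -0.003, 0, -0.0046, 0, 0, 0], [0.02, -0.0037, 0, -0.004, 0, 0, 0], [0.02, -0.0037, 0, -0.004, 0, 0, 0], [0.02, -0.0043, 0, -0.0033, 0, 0, 0], [0.02, -0.0043, 0, -0.0033, 0, 0, 0], [0.02, -0.0048, 0, -0.0026, 0, 0, 0], [0.02, -0.0048, 0, -0.0026, 0, 0, 0], [0.02, -0.0052, 0, -0.0017, 0, 0, 0], [0.02, -0.0052, 0, -0.0017, 0, 0, 0]],
  ],
)

```text
t: 5.15
ee_pos: [618.1, -239.4, 97.8]
ee_rot: [-0.238, -3.131, -0.001]
contact_force: [-3.3, 3.6, -1.1]
finger_gap: 0.324
finger_force: 25.0
```

Request:
jog_arm(
  moves=[
    [[0.02, -0.0054, 0, -0.0009, 0, 0, 0], [0.02, -0.0054, 0, -0.0009, 0, 0, 0], [0.02, -0.0055, 0, 0, 0, 0, 0], [0.02, -0.0055, 0, 0, 0, 0, 0], [0.02, -0.0054, 0, 0.001, 0, 0, 0], [0.02, -0.0054, 0, 0.001, 0, 0, 0], [0.02, -0.0052, 0, 0.0018, 0, 0, 0], [0.02, -0.0052, 0, 0.0018, 0, 0, 0], [0.02, -0.0048, 0, 0.0026, 0, 0, 0], [0.02, -0.0048, 0, 0.0026, 0, 0, 0]],
  ],
)

```text
t: 5.98
ee_pos: [673.0, -247.9, 89.5]
ee_rot: [0.237, 3.128, -0.001]
contact_force: [2.0, 4.9, 4.2]
finger_gap: 0.323
finger_force: 25.0
```

```bash
python3 -c "
from h import *
rel([577.3+94.6*.9886,-233.2-94.6*.1504,90],np.pi/2-.151)"
```

```text
t 5.98 pos [ 673.  -247.9   89.5] F [2.  4.9 4.2] gap 29.7 ff 25.0
turn deg [-0.01  0.26 -0.02] shift in goal axes [ 2.2  0.1 -0.5] q [-0.36  0.61  1.51  0.    1.01 -1.78]
```

Request:
jog_arm(
  moves=[
    [[0.06, 0, 0, 0, 0, 0, 0], [0.06, 0, 0, 0, 0, 0, 0], [0.06, 0, 0, 0, 0, 0, 0], [0.06, 0, 0, 0, 0, 0, 0], [0.06, 0, 0, 0, 0, 0, 0], [0.06, 0, 0, -0.02, 0, 0, 0], [0.06, 0, 0, -0.025, 0, 0, 0], [0.06, 0, 0, -0.025, 0, 0, 0], [0.06, 0, 0, -0.025, 0, 0, 0], [0.06, 0, 0, 0, 0, 0, 0]],
  ],
)

```text
t: 6.82
ee_pos: [672.8, -248.9, 189.0]
ee_rot: [0.237, 3.125, -0.004]
contact_force: [0.2, 0.2, 0.4]
finger_gap: 0.655
finger_force: 0.0
```

Request:
jog_arm(
  moves=[
    [[0.0918, 0.03, 0, 0, 0, 0, 0], [0.0918, 0.03, 0, 0, 0, 0, 0], [0.0918, 0.03, 0, 0, 0, 0, 0], [0.0918, 0.025, 0, 0, 0, 0, 0], [0.0918, 0, 0, 0, 0, 0, 0], [0.0918, 0, 0, 0, 0, 0, 0], [0.0918, 0, 0, 0, 0, 0, 0], [0.0918, 0, 0, 0, 0, 0, 0], [0.0918, 0, 0, 0, 0, 0, 0], [0.0918, 0, 0, 0, 0, 0, 0]],
  ],
)

```text
t: 7.65
ee_pos: [557.3, -230.4, 182.7]
ee_rot: [-0.237, -3.133, -0.0]
contact_force: [0.6, -0.6, -0.9]
finger_gap: 0.999
finger_force: 0.0
```

```bash
python3 -c "
from h import *
import cv2
rel([537.8,-227.4,16],np.pi/2-.151)
c=calibration('wrist');w=snapshot('wrist')[:,:,::-1];cv2.imwrite('pics/w2.png',w)
p=[537.8,-227.4,-.151]
print(proj(c,world(p,[[50,27.5,22],[50,-27.5,22],[-50,-27.5,22],[-50,27.5,22],[120,50,8],[120,-50,8],[-64,-50,8],[-64,50,8]])).round(0).tolist())"
```

```text
t 7.65 pos [ 557.3 -230.4  182.7] F [ 0.6 -0.6 -0.9] gap 91.8 ff 0.0
turn deg [ 0.   -0.   -0.01] shift in goal axes [ 19.7   0.  166.7] q [-0.39  0.35  1.71 -0.    1.08 -1.81]
[[353.0, 257.0], [290.0, 257.0], [287.0, 138.0], [356.0, 138.0], [374.0, 324.0], [268.0, 324.0], [261.0, 121.0], [382.0, 121.0]]
```

View pics/w2.png

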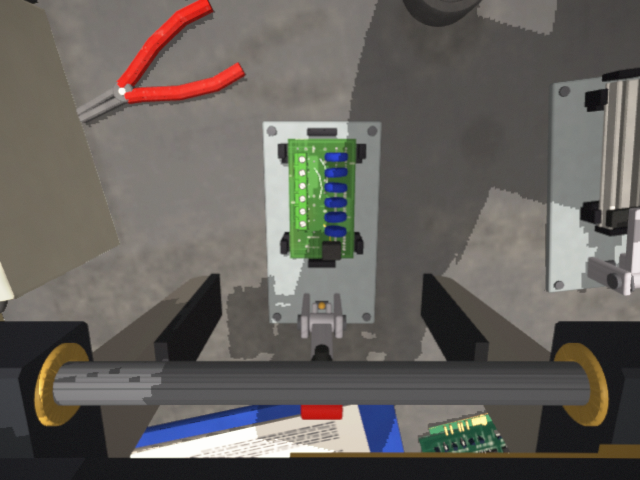

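The finger stands open, with its handle at (322,411). The board still lies in its nest, with corners (288,139) to (354,258) where predicted. I'll descend onto it.

Request:
jog_arm(
  moves=[
    [[0.0918, 0.0197, 0, 0.01, 0, 0, 0], [0.0918, 0, 0, 0.03, 0, 0, 0], [0.0918, 0, 0, 0.03, 0, 0, 0], [0.0918, 0, 0, 0.03, 0, 0, 0], [0.0918, 0, 0, 0.025, 0, 0, 0], [0.0918, 0, 0, 0.02, 0, 0, 0], [0.0918, 0, 0, 0.012, 0, 0, 0], [0.0918, 0, 0, 0.01, 0, 0, 0], [0.0918, 0, 0, 0, 0, 0, 0], [0.0918, 0, 0, 0, 0, 0, 0]],
  ],
  squeeze=15,
)

```text
t: 8.53
ee_pos: [537.5, -227.5, 16.2]
ee_rot: [0.237, 3.133, -0.0]
contact_force: [0.1, -0.1, -0.4]
finger_gap: 0.998
finger_force: 0.0
```

Request:
jog_arm(
  moves=[
    [[0.06, 0, 0, 0, 0, 0, 0], [0.06, 0, 0, 0, 0, 0, 0], [0.06, 0, 0, 0, 0, 0, 0], [0.06, 0, 0, 0, 0, 0, 0], [0.05, 0, 0, 0, 0, 0, 0], [0.05, 0, 0, 0, 0, 0, 0], [0.05, 0, 0, 0, 0, 0, 0], [0.05, 0, 0, 0, 0, 0, 0], [0.05, 0, 0, 0, 0, 0, 0], [0.05, 0, 0, 0, 0, 0, 0]],
  ],
)

```text
t: 9.37
ee_pos: [537.4, -227.4, 16.4]
ee_rot: [0.237, 3.132, -0.0]
contact_force: [-1.5, 0.2, 5.9]
finger_gap: 0.598
finger_force: 15.0
```

```bash
python3 -c "
from h import *
rel([537.8,-227.4,15],np.pi/2-.151)"
```

```text
t 9.37 pos [ 537.4 -227.4   16.4] F [-1.5  0.2  5.9] gap 54.9 ff 15.0
turn deg [-0.    0.02 -0.02] shift in goal axes [-0.4  0.1  1.4] q [-0.4   0.54  1.86  0.    0.74 -1.82]
```

Gripped at 54.9 mm. I'll lift it straight up, slowly at first.

Request:
jog_arm(
  moves=[
    [[0.05, 0, 0, -0.005, 0, 0, 0], [0.05, 0, 0, -0.01, 0, 0, 0], [0.05, 0, 0, -0.015, 0, 0, 0], [0.05, 0, 0, -0.02, 0, 0, 0], [0.05, 0, 0, -0.025, 0, 0, 0], [0.05, 0, 0, -0.025, 0, 0, 0], [0.05, 0, 0, -0.025, 0, 0, 0], [0.05, 0, 0, -0.02, 0, 0, 0], [0.05, 0, 0, -0.01, 0, 0, 0], [0.05, 0, 0, 0, 0, 0, 0]],
  ],
  squeeze=20,
)

```text
t: 10.2
ee_pos: [538.5, -227.9, 173.8]
ee_rot: [0.237, 3.129, -0.002]
contact_force: [0.6, 0.1, -1.1]
finger_gap: 0.594
finger_force: 20.0
```

```bash
python3 -c "
from h import *
import cv2
rel([627,257,170],np.pi/2-.045)
cv2.imwrite('pics/w3.png',snapshot('wrist')[:,:,::-1])"
```

```text
t 10.2 pos [ 538.5 -227.9  173.8] F [ 0.6  0.1 -1.1] gap 54.6 ff 20.0
turn deg [-0.08  0.23 -6.09] shift in goal axes [-66.6 488.4   3.8] q [-0.4   0.33  1.76 -0.    1.04 -1.82]
```

View pics/w3.png

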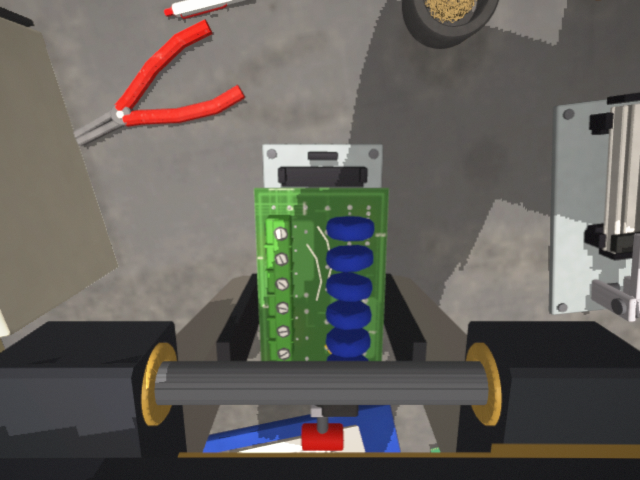

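The board is held level between the fingers, from (255,188) to (388,360), and the red handle is still back at (322,436). Next I carry it to the tray.

Request:
jog_arm(
  moves=[
    [[0.05, 0, 0, 0, 0, 0, -3], [0.05, 0, 0, 0, 0, 0, -3], [0.05, -0.0025, 0.018, 0, 0, 0, 0], [0.05, -0.0048, 0.035, 0, 0, 0, 0], [0.05, -0.0048, 0.035, 0, 0, 0, 0], [0.05, -0.0048, 0.035, 0, 0, 0, 0], [0.05, -0.0048, 0.035, 0, 0, 0, 0], [0.05, -0.0048, 0.035, 0, 0, 0, 0], [0.05, -0.0048, 0.035, 0, 0, 0, 0], [0.05, -0.0048, 0.035, 0, 0, 0, 0]],
  ],
)

```text
t: 11.08
ee_pos: [584.4, 35.3, 169.1]
ee_rot: [-0.073, -3.138, 0.0]
contact_force: [-0.0, 0.4, -1.3]
finger_gap: 0.6
finger_force: 20.0
```

Request:
jog_arm(
  moves=[
    [[0.05, -0.0048, 0.035, 0, 0, 0, 0], [0.05, -0.0048, 0.035, 0, 0, 0, 0], [0.05, -0.0048, 0.035, 0, 0, 0, 0], [0.05, -0.0048, 0.035, 0, 0, 0, 0], [0.05, -0.0048, 0.035, 0, 0, 0, 0], [0.05, -0.004, 0.029, 0, 0, 0, 0], [0.05, -0.002, 0.015, 0, 0, 0, 0], [0.05, 0, 0, 0, 0, 0, 0], [0.05, 0, 0, 0, 0, 0, 0], [0.05, 0, 0, 0, 0, 0, 0]],
  ],
)

```text
t: 11.92
ee_pos: [625.0, 249.6, 169.9]
ee_rot: [-0.074, -3.139, 0.002]
contact_force: [-0.3, -0.4, -1.0]
finger_gap: 0.6
finger_force: 20.0
```

```bash
python3 -c "
from h import *
import cv2
rel([627,257,7],np.pi/2-.045)
c=calibration('wrist');cv2.imwrite('pics/w4.png',snapshot('wrist')[:,:,::-1])
print(proj(c,world([627,257,-.035],[[80,100,22],[80,-100,22],[-80,-100,22],[-80,100,22]])).round(0).tolist())"
```

```text
t 11.92 pos [625.  249.6 169.9] F [-0.3 -0.4 -1. ] gap 55.1 ff 20.0
turn deg [-0.08 -0.1  -0.11] shift in goal axes [ -1.7   7.5 162.9] q [ 0.38  0.47  1.56 -0.    1.11 -1.15]
[[447.0, 317.0], [216.0, 320.0], [201.0, 128.0], [460.0, 125.0]]
```

View pics/w4.png

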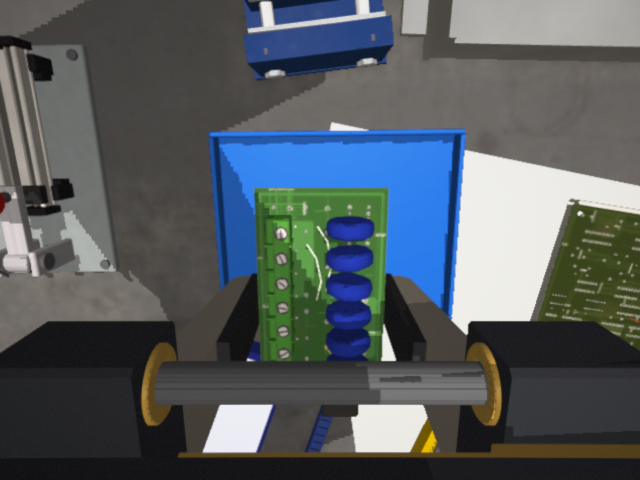

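The tray's near rim corners are at (211,132) and (465,130), about 6 px right of and 5 px below prediction. I'll correct by about 5 mm in y and 3 mm in x, then descend.

Request:
jog_arm(
  moves=[
    [[0.05, -0.0045, 0.012, 0.02, 0, 0, 0], [0.05, 0, 0, 0.03, 0, 0, 0], [0.05, 0, 0, 0.03, 0, 0, 0], [0.05, 0, 0, 0.03, 0, 0, 0], [0.05, 0, 0, 0.025, 0, 0, 0], [0.05, 0, 0, 0.015, 0, 0, 0], [0.05, 0, 0, 0.008, 0, 0, 0], [0.05, 0, 0, 0.005, 0, 0, 0], [0.05, 0, 0, 0, 0, 0, 0], [0.05, 0, 0, 0, 0, 0, 0]],
  ],
)

```text
t: 12.8
ee_pos: [631.6, 262.9, 9.2]
ee_rot: [0.074, 3.139, 0.001]
contact_force: [0.9, 0.5, -1.4]
finger_gap: 0.595
finger_force: 20.0
```

```bash
python3 -c "
from h import *
rel([630,261.5,6.5],np.pi/2-.045)"
```

```text
t 12.8 pos [631.6 262.9   9.2] F [ 0.9  0.5 -1.4] gap 54.7 ff 20.0
turn deg [ 0.04  0.09 -0.11] shift in goal axes [ 1.6 -1.4  2.7] q [ 0.39  0.67  1.63 -0.    0.85 -1.13]
```

Request:
jog_arm(
  moves=[
    [[0.05, 0, 0, 0.002, 0, 0, 0], [0.05, 0, 0, 0.001, 0, 0, 0], [0.05, 0, 0, 0, 0, 0, 0], [0.05, 0, 0, 0, 0, 0, 0], [0.075, 0, 0, 0, 0, 0, 0], [0.075, 0, 0, 0, 0, 0, 0], [0.08, 0, 0, 0, 0, 0, 0], [0.08, 0, 0, 0, 0, 0, 0], [0.08, 0, 0, 0, 0, 0, 0], [0.08, 0, 0, 0, 0, 0, 0]],
  ],
)

```text
t: 13.63
ee_pos: [630.7, 262.8, 5.0]
ee_rot: [-0.073, -3.141, 0.0]
contact_force: [0.8, -0.6, 0.1]
finger_gap: 0.871
finger_force: 0.0
```

Request:
jog_arm(
  moves=[
    [[0.08, 0, 0, -0.005, 0, 0, 0], [0.08, 0, 0, -0.01, 0, 0, 0], [0.08, 0, 0, -0.02, 0, 0, 0], [0.08, 0, 0, -0.03, 0, 0, 0], [0.08, 0, 0, -0.03, 0, 0, 0], [0.08, 0, 0, -0.03, 0, 0, 0], [0.08, 0, 0, -0.03, 0, 0, 0], [0.08, 0, 0, -0.02, 0, 0, 0], [0.08, 0, 0, 0, 0, 0, 0], [0.08, 0, 0, 0, 0, 0, 0]],
  ],
)

```text
t: 14.47
ee_pos: [631.5, 263.2, 182.3]
ee_rot: [0.073, 3.137, 0.002]
contact_force: [-0.5, 0.2, -0.3]
finger_gap: 0.871
finger_force: 0.0
```

```bash
python3 -c "
from h import *
import cv2
rel([630,261.5,6.5],np.pi/2-.045)
w=snapshot('wrist')[:,:,::-1];s=snapshot('scene')[:,:,::-1]
cv2.imwrite('pics/w5.png',cv2.resize(np.hstack([w,s]),(800,300),interpolation=cv2.INTER_AREA))"
```

```text
t 14.47 pos [631.5 263.2 182.3] F [-0.5  0.2 -0.3] gap 80.0 ff 0.0
turn deg [ 0.09  0.19 -0.09] shift in goal axes [  1.5  -1.7 175.8] q [ 0.39  0.47  1.53 -0.    1.14 -1.13]
```

View pics/w5.png

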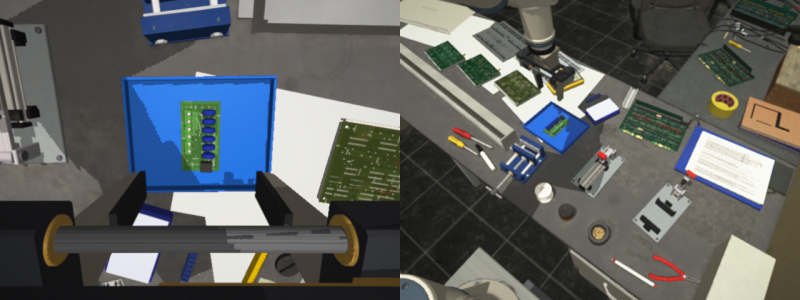

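The board lies flat in the middle of the tray: its centre is near (201,136) and the tray spans x 125–277 and y 78–190. The emptied fixture's finger stands open, the guide is still clamped, and the gripper is clear.

```bash
python3 -c "
from station import close_job
print(close_job())"
```

```text
the job is handed in; nothing more can be done
None
```

The job is handed in at about 14.5 s of the 54 s allowed. The last pictures showed the surge board flat in the middle of the blue tray, its finger standing open and the card guide still clamped; no verdict came back.

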